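# Pump out the leak-test box and hold its lid half open

## Task

Give the hand pump of the leak-test box at least three full strokes, each all the way down and all the way back up; then raise the box's spring-shut lid by its handle to 45 degrees and finish while holding it there with the gripper, so that the caps inside can be inspected. Do not let go of the lid at the end, and leave the loose things around the unit where they are.

Things in the scene. Friction and masses are not known exactly. Their poses are not given: they have to be found in the camera images.
- unit: Fixed bench unit: aluminium base plate 220 (x) x 280 (y) x 12 mm with a grey box (170 x 150 mm, rim 87 mm above the bench, three caps inside) on its left half, centred at y = +55 mm, and a hand pump on its right half, y = -90 mm. Origin: centre of the plate's underside. x points away from the robot (unit turned up to 0.3 rad), y left, z up.
- lid_handle (a point): Centre of the lid's handle: round steel bar 12 mm thick, 66 mm long along the unit's y between two posts (54 mm clear), axis 35 mm above the lid's top near its front edge. Lid shut: 130 mm above the bench, 154 mm in front of and 43 mm above the hinge line, about which it circles. Can be pinched from above, a finger in front and one behind; the bar turns in the grip as the lid swings.
- lid_hinge (a point): Point on the lid's hinge line (along the unit's y) at the far rim of the box, middle of the lid, 87 mm above the bench. Axes as unit.
- lid_mark (a point): Small steel ball, 12 mm across, on the thin steel quadrant arc that stands at the left side of the box: it marks 45 degrees. Seen from the side, the lid's underside lies on the line from the hinge to the ball when it is open at 45 degrees.
- lid (a joint): Opening angle of the lid, rad: 0 shut, grows as the front edge rises, 1.4 fully open; 45 degrees is 0.785. The lid is a grey frame with a clear window, 174 mm deep, 154 mm wide, 8 mm thick. A spring and its weight pull it shut at every angle; 3 to 5 N at the handle holds it.
- pump_grip (a point): Middle of the upper face of the pump lever's black rubber grip, a flat paddle 70 mm long (along the lever), 28 mm wide, 14 mm thick, with a 7 mm lip across its near end. 179 mm above the bench when up, 78 mm when fully down. Press it from above. It circles about pump_hinge: 160 mm along the lever and 7 mm square to it, above.
- pump_hinge (a point): Pivot of the pump lever, 105 mm above the bench; the pivot line runs along the unit's y and the lever points from it towards the robot. Axes as unit.
- pump (a joint): Pump lever angle, rad: 0 up at rest (lever rises at 0.436 rad from its pivot towards the robot), grows as it is pressed, 0.65 at its lower stop (0.214 rad below level). A spring returns it to 0 on release; pressing the grip takes 3 N at the top, 8 N at the bottom. A stroke is full if it passes 0.58 down and 0.08 up.
- timer: Bystander: white square kitchen-type timer, 62 x 62 x 22 mm, lying beside the unit. Origin: centre of its underside.
- loupe: Bystander: black eye loupe, 39 mm across, 37 mm tall. Origin: centre of its underside.
- label_roll: Bystander: white roll of labels, 59 mm across, 30 mm tall. Origin: centre of its underside.

How it is judged:
By the outcome, as a careful person would: the job done as asked, in the order asked, and still so for the second after the job is handed in, while the arm keeps its last pose, push and grip.
It also fails if it takes over 64 s, if anything falls off the work surface, if the arm or the gripper's body presses on something with over 40 N, if the wrist force passes 120 N, or if a joint passes its speed limit or range.

## Robot

A 7-joint arm with a two-finger parallel gripper is mounted at the origin on a cart in front of the work surface, level with it; the furniture and walls round the work are solid. World frame = base frame: x ahead of the robot, y to its left, z up, the work surface at z = 0. Lengths are in m, angles in rad, forces in N, time in s.
With the tool pointing down it reaches from about 0.4 to 0.85 m from the base axis. Payload 4.5 kg.
Tool frame: the origin (TCP) lies on the centre line of the jaws, within the pads' length; the fingertips stand 11 mm ahead of it and the grasp point (between the pads) lies 8 mm behind it; z points along the fingers, y is the line along which they close (so a half turn about z gives the same grasp; the last joint's range is limited). The gripper opens to 88 mm and grips with 3 to 60 N. Pads are 18 mm wide; open, the fingers measure 123 mm over their backs; the gripper's body (75 mm by 187 mm) begins 45 mm behind the grasp point.
Start: joints at [1.138, 0.689, -0.195, 1.565, 0.157, 0.902, -0.215], TCP at [0.281, -0.558, 0.25] pointing down, gripper open.
Joint ranges: [-3.01, 3.01], [-0.46, 2.08], [-1.47, 1.51], [0.13, 2.56], [-1, 4.14], [0.04, 2.09], [-2.66, 2.66]. Speed limits (rad/s): [2.57, 2.57, 3.14, 3.14, 3.14, 3.14, 3.14].

## Interface

Orientations are given as a unit quaternion [x, y, z, w].
In Python, from plant import * gives the robot as it stands. The module is installed in compiled form; this text tells all that it offers.
- The arm moves only by the tool send_rows, never from a script. Its argument "motion" is a list of rows, each an object of numbers: "x", "y", "z": the shift along the tool's x, y, z in cm; "rx", "ry", "rz": the turn, a rotation vector about the tool's x, y, z in rad; "jaw": the finger opening in cm, from 0 to 8.81. In form: [{"x": .., "y": .., "z": .., "rx": .., "ry": .., "rz": .., "jaw": ..}, ...]. A call has exactly 5 rows; each row shifts and turns the commanded pose from where the row before left it, along the tool's axes as they then stand; what a row does not reach is not made up. A row lasts 1/10 s, in which the tool goes at most 50 mm and 8.59 degrees, less where a joint would pass 70% of its speed; a pose out of reach is approached as far as the arm can. A call is refused whole if a number of a shift passes 5 or a number of a turn 0.15, either way. A call with a gripper value outside its range is refused whole. The fingers move at their own pace and stop on an object; "grip_force" is the grip in N (left out, the last holds). Time passes only in rows, so rows that do not move let the fingers close, or fill a call up. It gives the time, the measured TCP pose, the force, the opening and the grip force at its end, in the units of the state.
- get_state(): the state, without advancing time (a new reading comes with each control period).
- snapshot(name): name is "scene" or "side" or "wrist"; returns a dict with "img" (400x640x3 uint8, red, green, blue), "vertical_fov" (degrees; the focal length in pixels is half the picture's height over the tangent of half this angle, whatever the lens; pixels are square), "cx", "cy" (the principal point, pixels), "D" ([k1, k2, p1, p2, k3] as OpenCV has them; the pictures are not rectified), "extrinsics" (4x4, takes a point from camera to world coordinates). Camera axes: x right, y up, looking along -z (the intrinsics and any distortion apply to the point x, -y, -z); pixel columns grow to the right and rows downward; lengths in m; the calibration is good to about 2 mm. A picture is of the moment at which its call begins. There is no depth.
- finish_job(): hands the job in; it is judged then, once.
The state is a dict: "clock": time; "q": joint angles; "qd": joint speeds; "joint_torque": joint torques, N m; "tool_pos": TCP position; "eef_rot": TCP orientation; "contact_force": force on the tool from outside, world axes, zero at the start; "moment": the same for the moment, N m; "opening": opening from 0.0 (shut) to 1.0 (fully open); "finger_force": force on a finger pad.
Only numpy, scipy, OpenCV 4.12 (cv2) and the standard library are available. Lean on these libraries where they do the work, as an engineer would, in place of code of your own. Each camera call takes 0.05 s, during which the arm holds its last target. There are 200 camera calls.

## Working session

There is one attempt and no reset: what is moved stays moved. The work goes in short steps, Python scripts to look and compute and a tool call to move; the robot and the scene stay as the last step left them, time stands still between calls to the robot, and variables do not carry over. Pictures are saved under pics/ and viewed, at most 10 in all, crops included, and the job is handed in when it is done.

Besides the shell and the picture viewer there is one more tool, called after "Emit:" as name(argument=value, ...) on one line, values as JSON. send_rows: Moves the arm, as the interface text tells. Its arguments: {"type":"object","properties":{"motion":{"type":"array"},"grip_force":{"type":"number"}},"required":["motion"]}

```bash
mkdir -p pics
cat > h.py <<'E'
from plant import *
import numpy as np, cv2
from scipy.spatial.transform import Rotation as R
def K(s):
    f=200/np.tan(np.radians(s["vertical_fov"])/2)
    return np.array([[f,0,s["cx"]],[0,f,s["cy"]],[0,0,1.]])
def ray(s,uv):
    p=cv2.undistortPoints(np.array([[uv]],float),K(s),np.array(s["D"],float))[0,0]
    E=np.array(s["extrinsics"]); d=E[:3,:3]@np.array([p[0],-p[1],-1]); return E[:3,3],d/np.linalg.norm(d)
def onz(s,uv,z):
    o,d=ray(s,uv); return o+d*(z-o[2])/d[2]
def tri(s1,u1,s2,u2):
    o1,d1=ray(s1,u1);o2,d2=ray(s2,u2)
    t=np.linalg.lstsq(np.c_[d1,-d2],o2-o1,rcond=None)[0]
    a,b=o1+t[0]*d1,o2+t[1]*d2
    return (a+b)/2,np.linalg.norm(a-b)
def proj(s,P):
    E=np.array(s["extrinsics"]); c=(np.atleast_2d(P)-E[:3,3])@E[:3,:3]; c=c*[1,-1,-1]
    return cv2.projectPoints(c,np.zeros(3),np.zeros(3),K(s),np.array(s["D"],float))[0][:,0]
def save(s,n): cv2.imwrite(f"pics/{n}.png",s["img"][:,:,::-1])
E
python3 - <<'E'
from h import *
import pickle
S={n:snapshot(n) for n in("scene","side")}
for n in S: save(S[n],n+"0"); print(n,np.round(S[n]["extrinsics"],3).tolist())
pickle.dump(S,open("s0.pkl","wb"))
st=get_state(); print({k:np.round(v,3).tolist() for k,v in st.items()}); print(R.from_quat(st["eef_rot"]).as_matrix().round(3))
E
```

```text
scene [[0.897, 0.286, -0.336, 0.254], [-0.441, 0.583, -0.682, -0.46], [0.001, 0.76, 0.649, 0.729], [0.0, 0.0, 0.0, 1.0]]
side [[-0.983, -0.142, 0.118, 0.689], [0.184, -0.804, 0.565, 0.719], [0.015, 0.577, 0.816, 0.961], [0.0, 0.0, 0.0, 1.0]]
{'clock': 0.1, 'q': [1.138, 0.69, -0.195, 1.566, 0.157, 0.903, -0.215], 'qd': [-0.0, -0.003, -0.001, -0.004, -0.0, -0.003, 0.001], 'joint_torque': [-0.003, -52.85, -1.272, -15.384, -0.053, 0.002, 0.0], 'tool_pos': [0.281, -0.558, 0.249], 'eef_rot': [0.973, 0.231, -0.0, -0.001], 'contact_force': [-0.163, 0.515, -0.411], 'moment': [-0.021, 0.03, -0.003], 'finger_force': 0.0, 'opening': 1.0}
[[ 0.893  0.45  -0.001]
 [ 0.45  -0.893  0.001]
 [-0.    -0.002 -1.   ]]
```

View pics/scene0.png

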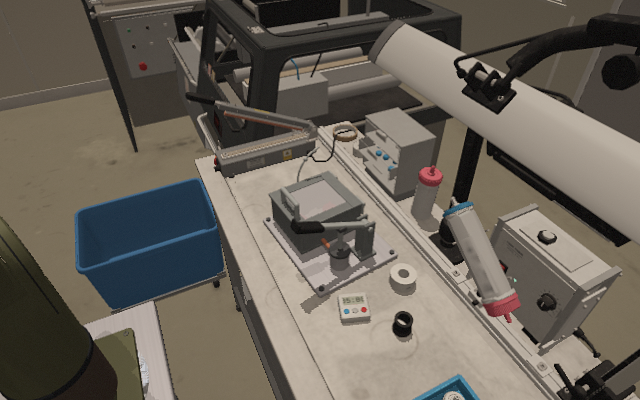

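View pics/side0.png

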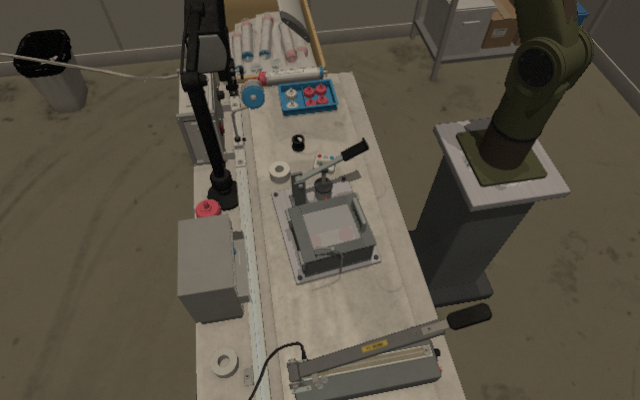

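The scene view has the unit at about (330,235), with the pump grip at (307,227), timer (354,308), loupe (402,323) and roll (403,276). In the side view the box is at (330,235), the pump grip at (354,150) and the lid handle at (360,210). I'll enlarge both.

Run:
```python
import cv2,numpy as np
a=cv2.imread("pics/scene0.png")[165:300,260:400]; b=cv2.imread("pics/side0.png")[135:285,260:390]
a=cv2.resize(a,(400*1,int(135*400/140)),interpolation=cv2.INTER_CUBIC); b=cv2.resize(b,(400,int(150*400/130)),interpolation=cv2.INTER_CUBIC)
o=np.zeros((462,800,3),np.uint8); o[:a.shape[0],:400]=a; o[:b.shape[0],400:]=b; cv2.imwrite("pics/crop.png",o); print(a.shape,b.shape)
```

```text
(385, 400, 3) (461, 400, 3)
```

View pics/crop.png

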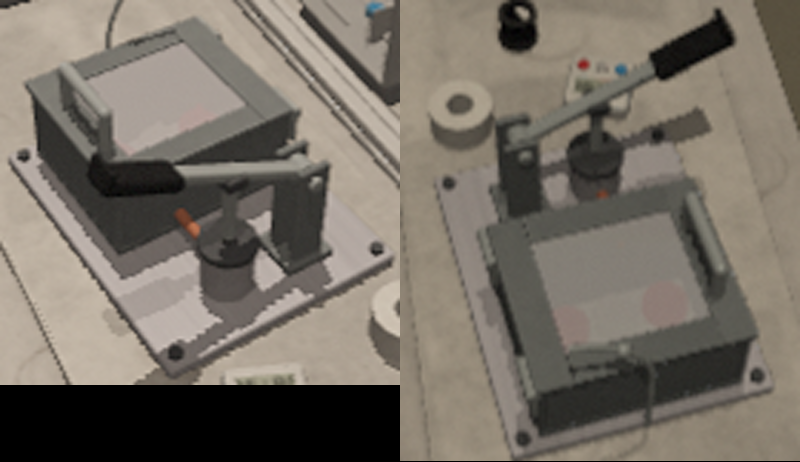

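Crop: scene screws at crop (23,154), (176,352), (377,248); side screws at (449,183), (657,135), (523,438), (757,376); handle and grip are clear. I'll fit the unit's pose from these.

```bash
cat > pose.py <<'E'
from h import *
import pickle
S=pickle.load(open("s0.pkl","rb"))
f=lambda u:(260+u[0]/2.857,165+u[1]/2.857); g=lambda u:(260+(u[0]-400)/3.077,135+u[1]/3.077)
if __name__=="__main__":
    a=[onz(S["scene"],f(u),.014) for u in((23,154),(176,352),(377,248))] # FL FR BR
    b=[onz(S["side"],g(u),.014) for u in((757,376),(657,135),(449,183),(523,438))] # FL FR BR BL
    print(np.round(a,4).tolist());print(np.round(b,4).tolist())
    for q in(a,b):
        c=(q[0]+q[2])/2; d=q[0]-q[1]; print("c",c.round(4),"yaw",np.arctan2(-d[0],d[1]).round(4),np.linalg.norm(d),np.linalg.norm(q[1]-q[2]))
    # grip lip end top-ish, pivot pin, handle ends
    print("handle ends side z.13", [onz(S["side"],g(u),.13).round(4).tolist() for u in((690,200),(719,275))])
    print("handle ends scene", [onz(S["scene"],f(u),.13).round(4).tolist() for u in((68,72),(103,120))])
    print("grip side",onz(S["side"],g((692,45)),.179).round(4),"scene",onz(S["scene"],f((137,170)),.179).round(4))
    print("ball",tri(S["scene"],f((60,85)),S["side"],g((625,350))))
E
python3 pose.py
```

```text
[[0.4544, 0.2725, 0.014], [0.4834, 0.0176, 0.014], [0.6779, 0.0381, 0.014]]
[[0.4572, 0.2695, 0.014], [0.4851, 0.0148, 0.014], [0.6792, 0.0355, 0.014], [0.6518, 0.2894, 0.014]]
c [0.5661 0.1553 0.014 ] yaw 0.1134 0.2565531962053155 0.19552740279518308
c [0.5682 0.1525 0.014 ] yaw 0.1091 0.25621131255296364 0.195223750117504
handle ends side z.13 [[0.4982, 0.1678, 0.13], [0.4922, 0.2381, 0.13]]
handle ends scene [[0.4883, 0.2287, 0.13], [0.491, 0.1623, 0.13]]
grip side [0.474  0.0537 0.179 ] scene [0.4724 0.0545 0.179 ]
ball (array([0.53185472, 0.26958598, 0.07407449]), np.float64(0.071967326033108))
```

```bash
cat > plan.py <<'E'
from h import *
import sys
C=np.array([.567,.154]);Y=.111
def W(x,y,z): return np.array([C[0]+x*np.cos(Y)-y*np.sin(Y),C[1]+x*np.sin(Y)+y*np.cos(Y),z])
def plan(P,n,yaw=Y):  # tool y along unit x, z down
    st=get_state();p=np.array(st["tool_pos"]);r=R.from_quat(st["eef_rot"])
    ty=np.array([np.cos(yaw),np.sin(yaw),0]);tz=np.array([0,0,-1.]);T=R.from_matrix(np.c_[np.cross(ty,tz),ty,tz])
    w=(r.inv()*T).as_rotvec()
    for i in range(n):
        q=r*R.from_rotvec(w*i/n); print((q.inv().apply(P-p)/n*100).round(2),(w/n).round(3))
def show():
    st=get_state();p=np.array(st["tool_pos"]);d=p[:2]-C
    print("t",round(st["clock"],2),"unit",np.round([d@[np.cos(Y),np.sin(Y)],d@[-np.sin(Y),np.cos(Y)],p[2]],4),"F",np.round(st["contact_force"],1),"op",round(st["opening"],3),"ff",round(st["finger_force"],1),"tooly yaw",(R.from_quat(st["eef_rot"]).as_matrix()[:,1]).round(3))
E
python3 -c "
from plan import *
plan(W(-.105,-.09,.26),15)"
```

```text
[ 2.97 -3.06 -0.07] [-0.    -0.    -0.081]
[ 3.21 -2.81 -0.07] [-0.    -0.    -0.081]
[ 3.43 -2.54 -0.07] [-0.    -0.    -0.081]
[ 3.62 -2.25 -0.07] [-0.    -0.    -0.081]
[ 3.79 -1.95 -0.07] [-0.    -0.    -0.081]
[ 3.94 -1.64 -0.07] [-0.    -0.    -0.081]
[ 4.06 -1.32 -0.07] [-0.    -0.    -0.081]
[ 4.15 -0.98 -0.07] [-0.    -0.    -0.081]
[ 4.22 -0.65 -0.07] [-0.    -0.    -0.081]
[ 4.26 -0.3  -0.07] [-0.    -0.    -0.081]
[ 4.27  0.04 -0.07] [-0.    -0.    -0.081]
[ 4.25  0.39 -0.07] [-0.    -0.    -0.081]
[ 4.2   0.73 -0.07] [-0.    -0.    -0.081]
[ 4.13  1.07 -0.07] [-0.    -0.    -0.081]
[ 4.03  1.4  -0.07] [-0.    -0.    -0.081]
```

Emit:
send_rows(motion=[{"x": 3.0, "y": -3.1, "z": -0.1, "rz": -0.08, "jaw": 0}, {"x": 3.2, "y": -2.8, "z": -0.1, "rz": -0.08, "jaw": 0}, {"x": 3.4, "y": -2.5, "z": -0.1, "rz": -0.08, "jaw": 0}, {"x": 3.6, "y": -2.3, "z": -0.1, "rz": -0.08, "jaw": 0}, {"x": 3.8, "y": -2.0, "z": -0.1, "rz": -0.08, "jaw": 0}])

```text
schema error: expected keys x, y, z, rx, ry, rz, jaw
```

Emit:
send_rows(motion=[{"x": 3.9, "y": -1.6, "z": -0.1, "rz": -0.08, "jaw": 0}, {"x": 4.1, "y": -1.3, "z": -0.1, "rz": -0.08, "jaw": 0}, {"x": 4.2, "y": -1.0, "z": -0.1, "rz": -0.08, "jaw": 0}, {"x": 4.2, "y": -0.6, "z": -0.1, "rz": -0.08, "jaw": 0}, {"x": 4.3, "y": -0.3, "z": -0.1, "rz": -0.08, "jaw": 0}])

```text
schema error: expected keys x, y, z, rx, ry, rz, jaw
```

```bash
python3 -c "
from plan import *
show();plan(W(-.105,-.09,.26),5)"
```

```text
t 0.1 unit [-0.3631 -0.6756  0.249 ] F [-0.2  0.5 -0.4] op 1.0 ff 0.0 tooly yaw [ 0.45  -0.893 -0.002]
[ 8.92 -9.18 -0.21] [-0.    -0.    -0.243]
[10.87 -6.76 -0.21] [-0.    -0.    -0.243]
[12.17 -3.95 -0.21] [-0.    -0.    -0.243]
[12.77 -0.91 -0.22] [-0.    -0.    -0.243]
[12.61  2.19 -0.22] [-0.    -0.    -0.243]
```

All keys are required.

Emit:
send_rows(motion=[{"x": 3.0, "y": -3.1, "z": -0.1, "rx": 0, "ry": 0, "rz": -0.08, "jaw": 0}, {"x": 3.2, "y": -2.8, "z": -0.1, "rx": 0, "ry": 0, "rz": -0.08, "jaw": 0}, {"x": 3.4, "y": -2.5, "z": -0.1, "rx": 0, "ry": 0, "rz": -0.08, "jaw": 0}, {"x": 3.6, "y": -2.3, "z": -0.1, "rx": 0, "ry": 0, "rz": -0.08, "jaw": 0}, {"x": 3.8, "y": -2.0, "z": -0.1, "rx": 0, "ry": 0, "rz": -0.08, "jaw": 0}])

```text
clock: 0.6
tool_pos: [0.3449, -0.3526, 0.2546]
eef_rot: [0.907, 0.421, -0.0, -0.0]
contact_force: [0.0, 0.0, -0.8]
opening: 0.572
finger_force: 0.0
```

Emit:
send_rows(motion=[{"x": 3.9, "y": -1.6, "z": -0.1, "rx": 0, "ry": 0, "rz": -0.08, "jaw": 0}, {"x": 4.1, "y": -1.3, "z": -0.1, "rx": 0, "ry": 0, "rz": -0.08, "jaw": 0}, {"x": 4.2, "y": -1.0, "z": -0.1, "rx": 0, "ry": 0, "rz": -0.08, "jaw": 0}, {"x": 4.2, "y": -0.6, "z": -0.1, "rx": 0, "ry": 0, "rz": -0.08, "jaw": 0}, {"x": 4.3, "y": -0.3, "z": -0.1, "rx": 0, "ry": 0, "rz": -0.08, "jaw": 0}])

```text
clock: 1.1
tool_pos: [0.4114, -0.1495, 0.2597]
eef_rot: [0.805, 0.593, -0.0, 0.0]
contact_force: [0.6, -0.3, 0.6]
opening: 0.119
finger_force: 0.0
```

```bash
python3 -c "
from plan import *
show();plan(W(-.105,-.09,.26),5)"
```

```text
t 1.1 unit [-0.1882 -0.2844  0.2597] F [ 0.6 -0.3  0.6] op 0.119 ff 0.0 tooly yaw [ 0.955 -0.297 -0.   ]
[ 4.23 -0.03 -0.01] [-0.     0.    -0.082]
[ 4.22  0.32 -0.01] [-0.     0.    -0.082]
[ 4.18  0.66 -0.01] [-0.     0.    -0.082]
[ 4.11  1.   -0.01] [-0.     0.    -0.082]
[ 4.01  1.34 -0.01] [-0.     0.    -0.082]
```

Emit:
send_rows(motion=[{"x": 4.2, "y": 0, "z": 0, "rx": 0, "ry": 0, "rz": -0.08, "jaw": 0}, {"x": 4.2, "y": 0.3, "z": 0, "rx": 0, "ry": 0, "rz": -0.08, "jaw": 0}, {"x": 4.2, "y": 0.7, "z": 0, "rx": 0, "ry": 0, "rz": -0.08, "jaw": 0}, {"x": 4.1, "y": 1.0, "z": 0, "rx": 0, "ry": 0, "rz": -0.08, "jaw": 0}, {"x": 4.0, "y": 1.3, "z": 0, "rx": 0, "ry": 0, "rz": -0.09, "jaw": 0}])

```text
clock: 1.6
tool_pos: [0.4742, 0.052, 0.2596]
eef_rot: [0.667, 0.745, -0.0, 0.0]
contact_force: [0.4, 0.9, -1.1]
opening: 0.005
finger_force: 0.0
```

```bash
python3 -c "
from plan import *
show();plan(W(-.105,-.09,.20),1)
s=snapshot('wrist');save(s,'w1');print(np.round(s['extrinsics'],3).tolist())"
```

```text
t 1.6 unit [-0.1036 -0.0911  0.2596] F [ 0.4  0.9 -1.1] op 0.005 ff 0.0 tooly yaw [ 0.994  0.109 -0.   ]
[ 0.11 -0.14  5.96] [-0.     0.    -0.002]
[[0.994, -0.105, -0.029, 0.466], [0.109, 0.957, 0.269, 0.122], [-0.0, -0.271, 0.963, 0.393], [0.0, 0.0, 0.0, 1.0]]
```

View pics/w1.png

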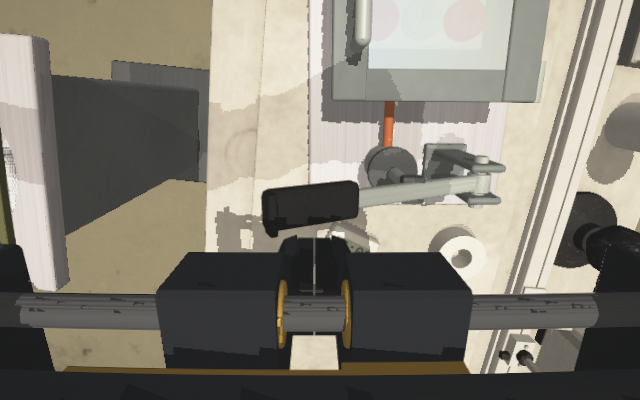

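Wrist view: the grip's paddle spans (264–358, 182–232), centre about (311,205), with the lever running to its pivot at (482,180). The closed fingertips show at about (315,245).

```bash
python3 -c "
from plan import *
s=snapshot('wrist');import numpy as np
def U(p): d=p[:2]-C; return np.round([d@[np.cos(Y),np.sin(Y)],d@[-np.sin(Y),np.cos(Y)]],4)
print('near',U(onz(s,(264,206),.195)),'far',U(onz(s,(358,198),.163)),'mid',U(onz(s,(311,203),.179)),'pivot',U(onz(s,(481,180),.105)))
print(proj(s,[W(-.105,-.09,.179),W(-.069,.055,.13),W(.0375,-.09,.105)]))
print('handle low end',U(onz(s,(363,46),.13)))
st=get_state();tip=np.array(st['tool_pos'])-[0,0,.011];print('tip',proj(s,tip))
"
```

```text
near [-0.1303 -0.0739] far [-0.0686 -0.0771] mid [-0.1017 -0.0764] pivot [ 0.0472 -0.0756]
[[305.82766747 222.57094721]
 [359.33575172   4.65999065]
 [468.08139684 195.75039848]]
handle low end [-0.0652  0.0277]
tip [[310.62300537 264.69408614]]
```

```bash
python3 -c "
from plan import *
import pickle
S=pickle.load(open('s0.pkl','rb'))
s=snapshot('wrist')
for k,v in [('w',s),*S.items()]: print(k,v['vertical_fov'],v['cx'],v['cy'],np.round(v['D'],3))
f=lambda u:(260+u[0]/2.857,165+u[1]/2.857); g=lambda u:(260+(u[0]-400)/3.077,135+u[1]/3.077)
print('roll',onz(s,(461,257),.03),onz(S['scene'],(403,272),.03),onz(S['side'],g((461,103)),.03))
print('pivot', onz(s,(481,180),.105),onz(S['scene'],f((305,172)),.11),onz(S['side'],g((517,133)),.11), tri(S['scene'],f((305,172)),S['side'],g((517,133))))
a,b=f((137,165)),g((692,45))
print('grip tri sc/si',tri(S['scene'],a,S['side'],b)); print('w/sc',tri(s,(311,203),S['scene'],a)); print('w/si',tri(s,(311,203),S['side'],b))
"
```

```text
w 60.64500987687903 313.8084360357923 196.75260633562507 [-0.038  0.     0.     0.     0.   ]
scene 52.898419163123144 324.1372337275115 195.76735518163804 [-0.032  0.     0.     0.     0.   ]
side 50.54619551044813 323.2116781097134 196.01393340098883 [-0.005  0.     0.     0.     0.   ]
roll [ 0.65998192 -0.0259128   0.03      ] [ 0.65752556 -0.0332116   0.03      ] [ 0.65771984 -0.04054286  0.03      ]
pivot [0.6207695  0.07942182 0.105     ] [0.61428976 0.06042843 0.11      ] [0.61905114 0.06417429 0.11      ] (array([0.61751833, 0.06265547, 0.10701427]), np.float64(0.0029045456180474146))
grip tri sc/si (array([0.47404591, 0.05620225, 0.18165845]), np.float64(0.0013789975499681618))
w/sc (array([0.47446509, 0.06193083, 0.17603788]), np.float64(0.002360984341269576))
w/si (array([0.47512086, 0.06532617, 0.19085669]), np.float64(0.005105878999206794))
```

```bash
python3 -c "
from plan import *
s=snapshot('wrist')
def U(p): d=p[:2]-C; return np.round([d@[np.cos(Y),np.sin(Y)],d@[-np.sin(Y),np.cos(Y)]],4)
print('lid front right (exp -.089,-.022)',U(onz(s,(333,102),.095)),'back right (.085,-.022)',U(onz(s,(531,101),.095)))
import pickle
S=pickle.load(open('s0.pkl','rb'))
f=lambda u:(260+u[0]/2.857,165+u[1]/2.857); g=lambda u:(260+(u[0]-400)/3.077,135+u[1]/3.077)
print('scene FR,BR',U(onz(S['scene'],f((124,160)),.095)),U(onz(S['scene'],f((298,108)),.095)),'FL BL',U(onz(S['scene'],f((25,85)),.095)),U(onz(S['scene'],f((193,20)),.095)))
print('side FR BR',U(onz(S['side'],g((690,184)),.095)),U(onz(S['side'],g((487,228)),.095)),'FL',U(onz(S['side'],g((757,335)),.095)))
print('plate edge front right', U(onz(s,(309,234),.012)))
st=get_state();print(st['tool_pos'],np.round(st['q'],4))
cv2.imwrite('pics/w1c.png',cv2.resize(s['img'][80:280,240:500,::-1],(780,600),interpolation=cv2.INTER_CUBIC))"
```

```text
lid front right (exp -.089,-.022) [-0.0869 -0.0198] back right (.085,-.022) [ 0.0828 -0.0176]
scene FR,BR [-0.0661  0.0012] [ 0.0876 -0.023 ] FL BL [-0.091   0.1258] [0.0797 0.1258]
side FR BR [-0.0827 -0.0159] [ 0.0869 -0.0209] FL [-0.0848  0.1307]
plate edge front right [-0.1087 -0.1722]
[0.4737764  0.05106377 0.25940335] [ 0.1323  0.519  -0.5138  1.9769  0.3703  0.7387 -0.4953]
```

View pics/w1c.png

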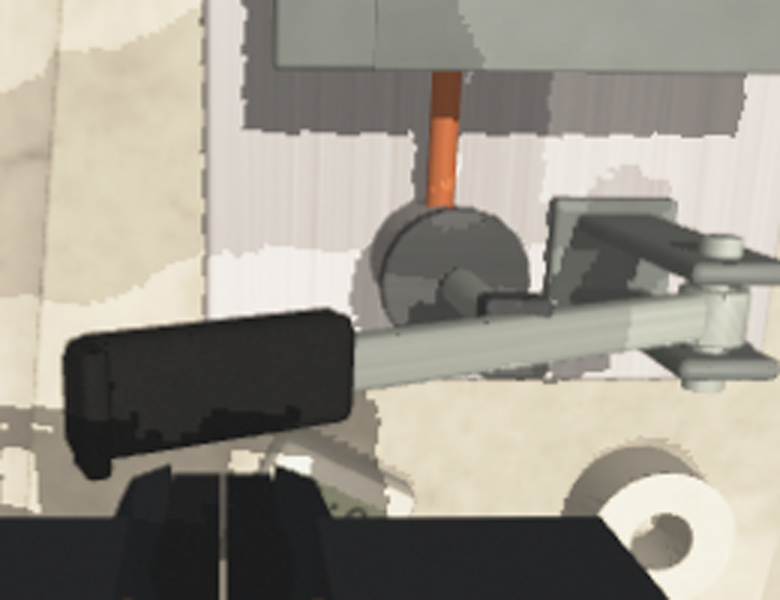

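Crop: grip top face centre is at about crop (212,390), which puts unit y between -0.080 and -0.089. I'll press at y ≈ -0.085.

Emit:
send_rows(motion=[{"x": 0.7, "y": 0.2, "z": 2.5, "rx": 0, "ry": 0, "rz": 0, "jaw": 0}, {"x": 0, "y": 0, "z": 2.5, "rx": 0, "ry": 0, "rz": 0, "jaw": 0}, {"x": 0, "y": 0, "z": 1, "rx": 0, "ry": 0, "rz": 0, "jaw": 0}, {"x": 0, "y": -0.4, "z": 1, "rx": 0, "ry": 0, "rz": 0, "jaw": 0}, {"x": 0, "y": -0.4, "z": 1, "rx": 0, "ry": 0, "rz": 0, "jaw": 0}])

```text
clock: 2.3
tool_pos: [0.467, 0.0549, 0.1796]
eef_rot: [0.67, 0.743, -0.001, 0.0]
contact_force: [-0.1, -0.8, 3.5]
opening: 0.005
finger_force: 1.5
```

Emit:
send_rows(motion=[{"x": 0, "y": -0.4, "z": 1.5, "rx": 0, "ry": 0, "rz": 0, "jaw": 0}, {"x": 0, "y": -0.3, "z": 1.5, "rx": 0, "ry": 0, "rz": 0, "jaw": 0}, {"x": 0, "y": -0.2, "z": 1.5, "rx": 0, "ry": 0, "rz": 0, "jaw": 0}, {"x": 0, "y": 0, "z": 1.5, "rx": 0, "ry": 0, "rz": 0, "jaw": 0}, {"x": 0, "y": 0, "z": 1, "rx": 0, "ry": 0, "rz": 0, "jaw": 0}])

```text
clock: 2.8
tool_pos: [0.4571, 0.0538, 0.1095]
eef_rot: [0.67, 0.743, -0.002, -0.0]
contact_force: [-2.7, -0.6, 5.4]
opening: 0.008
finger_force: 3.0
```

```bash
python3 -c "
from plan import *
show()
s=snapshot('side');t=snapshot('wrist')
o=np.zeros((400,800,3),np.uint8); o[:300,:300]=cv2.resize(s['img'][120:220,260:360],(300,300)); o[:,300:]=t['img'][:,100:600]; cv2.imwrite('pics/p1.png',o[:,:,::-1])"
```

```text
t 2.8 unit [-0.1203 -0.0874  0.1095] F [-2.7 -0.6  5.4] op 0.008 ff 3.0 tooly yaw [ 0.995  0.104 -0.002]
```

View pics/p1.png

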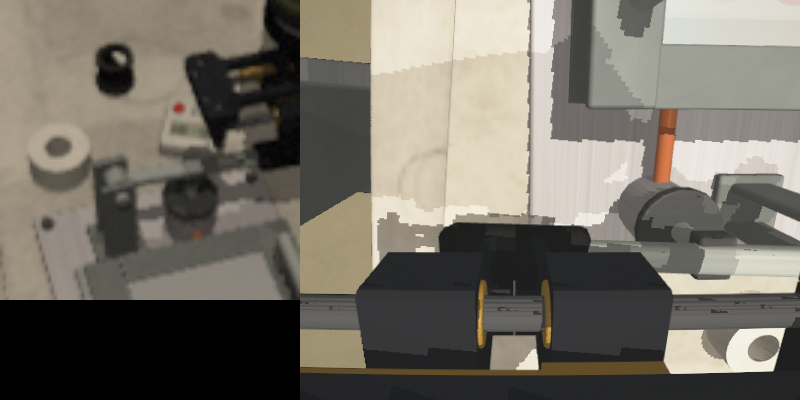

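The lever follows: in the wrist half of the picture the grip (445–590, 225–250) sits under the fingertips, near level. I'll press on to the stop.

Emit:
send_rows(motion=[{"x": 0, "y": 0.1, "z": 0.6, "rx": 0, "ry": 0, "rz": 0, "jaw": 0}, {"x": 0, "y": 0.1, "z": 0.5, "rx": 0, "ry": 0, "rz": 0, "jaw": 0}, {"x": 0, "y": 0, "z": 0.4, "rx": 0, "ry": 0, "rz": 0, "jaw": 0}, {"x": 0, "y": 0, "z": 0, "rx": 0, "ry": 0, "rz": 0, "jaw": 0}, {"x": 0, "y": 0, "z": 0, "rx": 0, "ry": 0, "rz": 0, "jaw": 0}])

```text
clock: 3.4
tool_pos: [0.4585, 0.054, 0.0953]
eef_rot: [0.669, 0.743, -0.002, -0.0]
contact_force: [-4.4, -0.9, 5.9]
opening: 0.004
finger_force: 3.3
```

Emit:
send_rows(motion=[{"x": 0, "y": 0.1, "z": 0.3, "rx": 0, "ry": 0, "rz": 0, "jaw": 0}, {"x": 0, "y": 0, "z": 0.3, "rx": 0, "ry": 0, "rz": 0, "jaw": 0}, {"x": 0, "y": 0, "z": 0.2, "rx": 0, "ry": 0, "rz": 0, "jaw": 0}, {"x": 0, "y": 0, "z": 0, "rx": 0, "ry": 0, "rz": 0, "jaw": 0}, {"x": 0, "y": 0, "z": 0, "rx": 0, "ry": 0, "rz": 0, "jaw": 0}])

```text
clock: 3.9
tool_pos: [0.4594, 0.0541, 0.0893]
eef_rot: [0.669, 0.743, -0.002, 0.001]
contact_force: [-8.8, -1.4, 28.9]
opening: -0.001
finger_force: 15.1
```

Stop reached (29 N, TCP z 0.089). Now full cycles.

Emit:
send_rows(motion=[{"x": 0, "y": -0.2, "z": -2.5, "rx": 0, "ry": 0, "rz": 0, "jaw": 0}, {"x": 0, "y": 0.2, "z": -2.5, "rx": 0, "ry": 0, "rz": 0, "jaw": 0}, {"x": 0, "y": 0.6, "z": -2.5, "rx": 0, "ry": 0, "rz": 0, "jaw": 0}, {"x": 0, "y": 0.7, "z": -2.5, "rx": 0, "ry": 0, "rz": 0, "jaw": 0}, {"x": 0, "y": 0, "z": -2.5, "rx": 0, "ry": 0, "rz": 0, "jaw": 0}])

```text
clock: 4.4
tool_pos: [0.4759, 0.0568, 0.2139]
eef_rot: [0.67, 0.743, 0.001, 0.001]
contact_force: [0.1, 0.1, -0.5]
opening: 0.002
finger_force: 0.0
```

Emit:
send_rows(motion=[{"x": 0, "y": 0, "z": 0, "rx": 0, "ry": 0, "rz": 0, "jaw": 0}, {"x": 0, "y": 0, "z": 0, "rx": 0, "ry": 0, "rz": 0, "jaw": 0}, {"x": 0, "y": 0, "z": 2, "rx": 0, "ry": 0, "rz": 0, "jaw": 0}, {"x": 0, "y": -0.4, "z": 1.5, "rx": 0, "ry": 0, "rz": 0, "jaw": 0}, {"x": 0, "y": -0.5, "z": 1.5, "rx": 0, "ry": 0, "rz": 0, "jaw": 0}])

```text
clock: 4.9
tool_pos: [0.4649, 0.056, 0.1606]
eef_rot: [0.669, 0.743, -0.0, -0.0]
contact_force: [3.3, -0.6, 3.3]
opening: 0.002
finger_force: 1.8
```

Emit:
send_rows(motion=[{"x": 0, "y": -0.4, "z": 2, "rx": 0, "ry": 0, "rz": 0, "jaw": 0}, {"x": 0, "y": -0.2, "z": 2, "rx": 0, "ry": 0, "rz": 0, "jaw": 0}, {"x": 0, "y": 0.1, "z": 1.5, "rx": 0, "ry": 0, "rz": 0, "jaw": 0}, {"x": 0, "y": 0.1, "z": 1.5, "rx": 0, "ry": 0, "rz": 0, "jaw": 0}, {"x": 0, "y": 0, "z": 0.4, "rx": 0, "ry": 0, "rz": 0, "jaw": 0}])

```text
clock: 5.4
tool_pos: [0.4615, 0.0556, 0.0882]
eef_rot: [0.669, 0.744, -0.0, 0.001]
contact_force: [-5.5, -1.7, 55.4]
opening: 0.006
finger_force: 27.5
```

Emit:
send_rows(motion=[{"x": 0, "y": 0, "z": 0, "rx": 0, "ry": 0, "rz": 0, "jaw": 0}, {"x": 0, "y": 0, "z": 0, "rx": 0, "ry": 0, "rz": 0, "jaw": 0}, {"x": 0, "y": 0, "z": 0, "rx": 0, "ry": 0, "rz": 0, "jaw": 0}, {"x": 0, "y": 0, "z": 0, "rx": 0, "ry": 0, "rz": 0, "jaw": 0}, {"x": 0, "y": 0, "z": 0, "rx": 0, "ry": 0, "rz": 0, "jaw": 0}])

```text
clock: 5.9
tool_pos: [0.4613, 0.0556, 0.0895]
eef_rot: [0.669, 0.744, 0.0, 0.001]
contact_force: [-3.8, -0.1, 32.4]
opening: 0.001
finger_force: 16.4
```

Emit:
send_rows(motion=[{"x": 0, "y": -0.2, "z": -2.5, "rx": 0, "ry": 0, "rz": 0, "jaw": 0}, {"x": 0, "y": 0.2, "z": -2.5, "rx": 0, "ry": 0, "rz": 0, "jaw": 0}, {"x": 0, "y": 0.6, "z": -2.5, "rx": 0, "ry": 0, "rz": 0, "jaw": 0}, {"x": 0, "y": 0.7, "z": -2.5, "rx": 0, "ry": 0, "rz": 0, "jaw": 0}, {"x": 0, "y": 0, "z": -2.4, "rx": 0, "ry": 0, "rz": 0, "jaw": 0}])

```text
clock: 6.4
tool_pos: [0.4749, 0.0573, 0.2122]
eef_rot: [0.669, 0.743, 0.0, -0.0]
contact_force: [-0.6, -0.7, 0.3]
opening: 0.003
finger_force: 0.0
```

Emit:
send_rows(motion=[{"x": 0, "y": 0, "z": 0, "rx": 0, "ry": 0, "rz": 0, "jaw": 0}, {"x": 0, "y": 0, "z": 0, "rx": 0, "ry": 0, "rz": 0, "jaw": 0}, {"x": 0, "y": 0, "z": 2, "rx": 0, "ry": 0, "rz": 0, "jaw": 0}, {"x": 0, "y": -0.4, "z": 1.5, "rx": 0, "ry": 0, "rz": 0, "jaw": 0}, {"x": 0, "y": -0.5, "z": 1.5, "rx": 0, "ry": 0, "rz": 0, "jaw": 0}])

```text
clock: 6.9
tool_pos: [0.4644, 0.0562, 0.1598]
eef_rot: [0.669, 0.744, -0.001, -0.001]
contact_force: [3.7, -1.4, 3.9]
opening: 0.004
finger_force: 1.8
```

Emit:
send_rows(motion=[{"x": 0, "y": -0.4, "z": 2, "rx": 0, "ry": 0, "rz": 0, "jaw": 0}, {"x": 0, "y": -0.2, "z": 2, "rx": 0, "ry": 0, "rz": 0, "jaw": 0}, {"x": 0, "y": 0.1, "z": 1.5, "rx": 0, "ry": 0, "rz": 0, "jaw": 0}, {"x": 0, "y": 0.1, "z": 1, "rx": 0, "ry": 0, "rz": 0, "jaw": 0}, {"x": 0, "y": 0, "z": 0.4, "rx": 0, "ry": 0, "rz": 0, "jaw": 0}])

```text
clock: 7.4
tool_pos: [0.4607, 0.0558, 0.091]
eef_rot: [0.668, 0.744, -0.001, -0.0]
contact_force: [0.1, -0.2, 10.0]
opening: 0.009
finger_force: 4.8
```

Emit:
send_rows(motion=[{"x": 0, "y": 0, "z": 0.2, "rx": 0, "ry": 0, "rz": 0, "jaw": 0}, {"x": 0, "y": 0, "z": 0.1, "rx": 0, "ry": 0, "rz": 0, "jaw": 0}, {"x": 0, "y": 0, "z": 0, "rx": 0, "ry": 0, "rz": 0, "jaw": 0}, {"x": 0, "y": 0, "z": 0, "rx": 0, "ry": 0, "rz": 0, "jaw": 0}, {"x": 0, "y": 0, "z": 0, "rx": 0, "ry": 0, "rz": 0, "jaw": 0}])

```text
clock: 7.9
tool_pos: [0.4608, 0.0558, 0.0902]
eef_rot: [0.668, 0.744, -0.0, 0.0]
contact_force: [-2.1, -0.6, 20.9]
opening: 0.003
finger_force: 10.5
```

One more stroke for margin.

Emit:
send_rows(motion=[{"x": 0, "y": -0.2, "z": -2.5, "rx": 0, "ry": 0, "rz": 0, "jaw": 0}, {"x": 0, "y": 0.2, "z": -2.5, "rx": 0, "ry": 0, "rz": 0, "jaw": 0}, {"x": 0, "y": 0.6, "z": -2.5, "rx": 0, "ry": 0, "rz": 0, "jaw": 0}, {"x": 0, "y": 0.7, "z": -2.5, "rx": 0, "ry": 0, "rz": 0, "jaw": 0}, {"x": 0, "y": 0, "z": -2.3, "rx": 0, "ry": 0, "rz": 0, "jaw": 0}])

```text
clock: 8.4
tool_pos: [0.4745, 0.0574, 0.2127]
eef_rot: [0.669, 0.743, -0.0, -0.0]
contact_force: [0.2, 0.1, 0.1]
opening: 0.005
finger_force: 0.0
```

Emit:
send_rows(motion=[{"x": 0, "y": 0, "z": 0, "rx": 0, "ry": 0, "rz": 0, "jaw": 0}, {"x": 0, "y": 0, "z": 0, "rx": 0, "ry": 0, "rz": 0, "jaw": 0}, {"x": 0, "y": 0, "z": 2, "rx": 0, "ry": 0, "rz": 0, "jaw": 0}, {"x": 0, "y": -0.4, "z": 1.5, "rx": 0, "ry": 0, "rz": 0, "jaw": 0}, {"x": 0, "y": -0.5, "z": 1.5, "rx": 0, "ry": 0, "rz": 0, "jaw": 0}])

```text
clock: 8.9
tool_pos: [0.4642, 0.0563, 0.1606]
eef_rot: [0.669, 0.744, -0.001, -0.001]
contact_force: [2.8, -0.9, 3.8]
opening: 0.004
finger_force: 1.8
```

Emit:
send_rows(motion=[{"x": 0, "y": -0.4, "z": 2, "rx": 0, "ry": 0, "rz": 0, "jaw": 0}, {"x": 0, "y": -0.2, "z": 2, "rx": 0, "ry": 0, "rz": 0, "jaw": 0}, {"x": 0, "y": 0.1, "z": 1.5, "rx": 0, "ry": 0, "rz": 0, "jaw": 0}, {"x": 0, "y": 0.1, "z": 1, "rx": 0, "ry": 0, "rz": 0, "jaw": 0}, {"x": 0, "y": 0, "z": 0.4, "rx": 0, "ry": 0, "rz": 0, "jaw": 0}])

```text
clock: 9.4
tool_pos: [0.4602, 0.0559, 0.0918]
eef_rot: [0.668, 0.744, -0.002, -0.001]
contact_force: [0.2, -0.4, 7.7]
opening: 0.004
finger_force: 3.3
```

Emit:
send_rows(motion=[{"x": 0, "y": 0, "z": 0.2, "rx": 0, "ry": 0, "rz": 0, "jaw": 0}, {"x": 0, "y": 0, "z": 0, "rx": 0, "ry": 0, "rz": 0, "jaw": 0}, {"x": 0, "y": 0, "z": 0, "rx": 0, "ry": 0, "rz": 0, "jaw": 0}, {"x": 0, "y": 0, "z": -1.5, "rx": 0, "ry": 0, "rz": 0, "jaw": 0}, {"x": 0, "y": 0, "z": -2.5, "rx": 0, "ry": 0, "rz": 0, "jaw": 0}])

```text
clock: 9.9
tool_pos: [0.4586, 0.0558, 0.1301]
eef_rot: [0.668, 0.744, -0.003, -0.002]
contact_force: [2.5, -0.9, 3.6]
opening: 0.001
finger_force: 2.0
```

Emit:
send_rows(motion=[{"x": 0, "y": 0.5, "z": -2.5, "rx": 0, "ry": 0, "rz": 0, "jaw": 0}, {"x": 0, "y": 0.7, "z": -2.5, "rx": 0, "ry": 0, "rz": 0, "jaw": 0}, {"x": 0, "y": 0, "z": -2.5, "rx": 0, "ry": 0, "rz": 0, "jaw": 0}, {"x": 0, "y": 0, "z": -2.5, "rx": 0, "ry": 0, "rz": 0, "jaw": 0}, {"x": 0, "y": 0, "z": -2.0, "rx": 0, "ry": 0, "rz": 0, "jaw": 0}])

```text
clock: 10.4
tool_pos: [0.4723, 0.057, 0.2513]
eef_rot: [0.669, 0.744, -0.001, -0.001]
contact_force: [1.1, -0.1, -1.0]
opening: 0.005
finger_force: 0.0
```

```bash
python3 -c "
from plan import *
show();plan(W(-.069,.057,.25),4)"
```

```text
t 10.4 unit [-0.1048 -0.0859  0.2513] F [ 1.1 -0.1 -1. ] op 0.005 ff 0.0 tooly yaw [ 0.994  0.106 -0.003]
[3.58 0.88 0.03] [-0.001  0.    -0.001]
[3.58 0.88 0.03] [-0.001  0.    -0.001]
[3.57 0.89 0.03] [-0.001  0.    -0.001]
[3.57 0.89 0.03] [-0.001  0.    -0.001]
```

Emit:
send_rows(motion=[{"x": 3.6, "y": 0.9, "z": 0, "rx": 0, "ry": 0, "rz": 0, "jaw": 6}, {"x": 3.6, "y": 0.9, "z": 0, "rx": 0, "ry": 0, "rz": 0, "jaw": 6}, {"x": 3.6, "y": 0.9, "z": 0, "rx": 0, "ry": 0, "rz": 0, "jaw": 6}, {"x": 3.5, "y": 0.9, "z": 0, "rx": 0, "ry": 0, "rz": 0, "jaw": 6}, {"x": 0, "y": 0, "z": 0, "rx": 0, "ry": 0, "rz": 0, "jaw": 6}])

```text
clock: 10.9
tool_pos: [0.4927, 0.2094, 0.2503]
eef_rot: [0.666, 0.746, 0.001, -0.002]
contact_force: [0.4, -0.2, -0.0]
opening: 0.437
finger_force: 0.0
```

```bash
python3 -c "
from plan import *
show();s=snapshot('wrist');save(s,'w2');print(proj(s,[W(-.069,.055+d,.13) for d in(-.033,0,.033)]))"
```

```text
t 10.9 unit [-0.0677  0.0633  0.2503] F [ 0.4 -0.2 -0. ] op 0.437 ff 0.0 tooly yaw [ 0.994  0.114 -0.001]
[[312.22486216 245.53681248]
 [312.29545926 206.26982197]
 [312.37260158 164.28686235]]
```

View pics/w2.png

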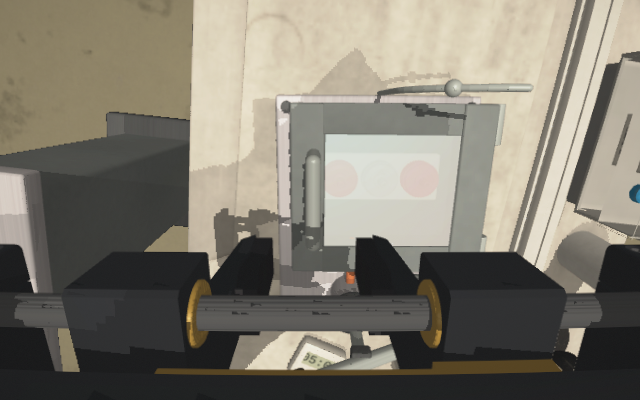

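Wrist view: the handle bar runs from (313,152) to (314,234), centred between the fingers (columns 270/360). The 45° ball is at (453,88) on its arc. Descending.

Emit:
send_rows(motion=[{"x": 0, "y": 0, "z": 3.5, "rx": 0, "ry": 0, "rz": 0, "jaw": 6}, {"x": 0, "y": 0, "z": 3.5, "rx": 0, "ry": 0, "rz": 0, "jaw": 6}, {"x": 0, "y": 0, "z": 2.5, "rx": 0, "ry": 0, "rz": 0, "jaw": 6}, {"x": 0, "y": 0, "z": 2, "rx": 0, "ry": 0, "rz": 0, "jaw": 6}, {"x": 0, "y": 0, "z": 1, "rx": 0, "ry": 0, "rz": 0, "jaw": 6}])

```text
clock: 11.45
tool_pos: [0.4922, 0.2006, 0.1239]
eef_rot: [0.669, 0.743, -0.003, -0.0]
contact_force: [-0.1, 0.4, -0.1]
opening: 0.68
finger_force: 0.0
```

Emit:
send_rows(grip_force=25, motion=[{"x": 0, "y": 0, "z": 0, "rx": 0, "ry": 0, "rz": 0, "jaw": 3}, {"x": 0, "y": 0, "z": 0, "rx": 0, "ry": 0, "rz": 0, "jaw": 3}, {"x": 0, "y": 0, "z": 0, "rx": 0, "ry": 0, "rz": 0, "jaw": 3}, {"x": 0, "y": 0, "z": 0, "rx": 0, "ry": 0, "rz": 0, "jaw": 2}, {"x": 0, "y": 0, "z": 0, "rx": 0, "ry": 0, "rz": 0, "jaw": 2}])

```text
clock: 11.95
tool_pos: [0.4943, 0.2035, 0.1274]
eef_rot: [0.669, 0.744, 0.001, 0.0]
contact_force: [0.2, 0.4, -0.2]
opening: 0.254
finger_force: 0.0
```

Emit:
send_rows(motion=[{"x": 0, "y": 0, "z": 0, "rx": 0, "ry": 0, "rz": 0, "jaw": 0}, {"x": 0, "y": 0, "z": 0, "rx": 0, "ry": 0, "rz": 0, "jaw": 0}, {"x": 0, "y": 0, "z": 0, "rx": 0, "ry": 0, "rz": 0, "jaw": 0}, {"x": 0, "y": 0, "z": 0, "rx": 0, "ry": 0, "rz": 0, "jaw": 0}, {"x": 0, "y": 0, "z": 0, "rx": 0, "ry": 0, "rz": 0, "jaw": 0}])

```text
clock: 12.45
tool_pos: [0.4925, 0.2032, 0.1267]
eef_rot: [0.668, 0.744, -0.001, -0.0]
contact_force: [-5.6, -0.3, 5.2]
opening: 0.125
finger_force: 25.0
```

```bash
python3 -c "
from plan import *
show()
s=snapshot('wrist');t=snapshot('side')
o=np.zeros((400,800,3),np.uint8); o[:300,:260]=cv2.resize(t['img'][150:300,260:390],(260,300)); o[:,260:]=s['img'][:,50:590]; cv2.imwrite('pics/g1.png',o[:,:,::-1])"
```

```text
t 12.45 unit [-0.0686  0.0571  0.1267] F [-5.6 -0.3  5.2] op 0.125 ff 25.0 tooly yaw [ 0.994  0.106 -0.002]
```

View pics/g1.png

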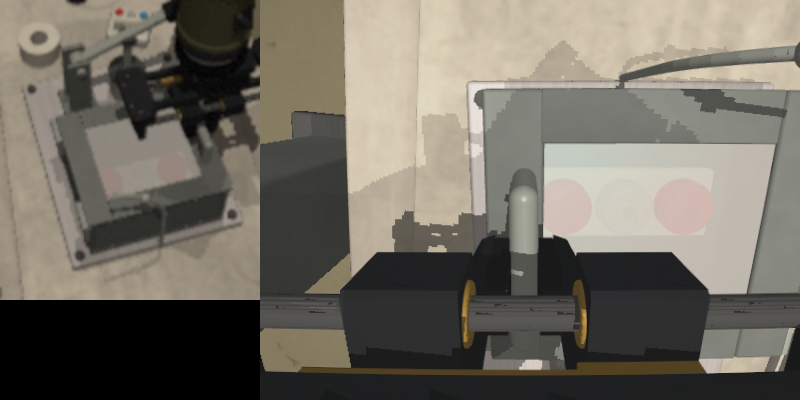

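The handle is pinched between the fingers (bar at column ~524, opening 11 mm). Now I'll swing the lid along its arc.

Emit:
send_rows(motion=[{"x": 0, "y": 0.25, "z": -0.8, "rx": 0, "ry": 0, "rz": 0, "jaw": 0}, {"x": 0, "y": 0.29, "z": -0.79, "rx": 0, "ry": 0, "rz": 0, "jaw": 0}, {"x": 0, "y": 0.33, "z": -0.77, "rx": 0, "ry": 0, "rz": 0, "jaw": 0}, {"x": 0, "y": 0.37, "z": -0.75, "rx": 0, "ry": 0, "rz": 0, "jaw": 0}, {"x": 0, "y": 0.41, "z": -0.73, "rx": 0, "ry": 0, "rz": 0, "jaw": 0}])

```text
clock: 13.05
tool_pos: [0.5078, 0.2048, 0.165]
eef_rot: [0.668, 0.744, -0.002, -0.001]
contact_force: [-7.6, 1.5, -0.5]
opening: 0.125
finger_force: 25.0
```

```bash
python3 -c "
from plan import *
show()"
```

```text
t 13.05 unit [-0.0532  0.0571  0.165 ] F [-7.6  1.5 -0.5] op 0.125 ff 25.0 tooly yaw [ 0.994  0.107 -0.006]
```

Emit:
send_rows(motion=[{"x": 0, "y": 0.45, "z": -0.71, "rx": 0, "ry": 0, "rz": 0, "jaw": 0}, {"x": 0, "y": 0.48, "z": -0.69, "rx": 0, "ry": 0, "rz": 0, "jaw": 0}, {"x": 0, "y": 0.52, "z": -0.66, "rx": 0, "ry": 0, "rz": 0, "jaw": 0}, {"x": 0, "y": 0.55, "z": -0.63, "rx": 0, "ry": 0, "rz": 0, "jaw": 0}, {"x": 0, "y": 0.58, "z": -0.6, "rx": 0, "ry": 0, "rz": 0, "jaw": 0}])

```text
clock: 13.55
tool_pos: [0.5315, 0.2074, 0.198]
eef_rot: [0.668, 0.744, -0.004, -0.002]
contact_force: [-11.9, -1.3, 5.5]
opening: 0.128
finger_force: 25.0
```

Emit:
send_rows(motion=[{"x": 0, "y": 0.61, "z": -0.57, "rx": 0, "ry": 0, "rz": 0, "jaw": 0}, {"x": 0, "y": 0.64, "z": -0.54, "rx": 0, "ry": 0, "rz": 0, "jaw": 0}, {"x": 0, "y": 0.67, "z": -0.5, "rx": 0, "ry": 0, "rz": 0, "jaw": 0}, {"x": 0, "y": 0.7, "z": -0.47, "rx": 0, "ry": 0, "rz": 0, "jaw": 0}, {"x": 0, "y": 0.72, "z": -0.43, "rx": 0, "ry": 0, "rz": 0, "jaw": 0}])

```text
clock: 14.05
tool_pos: [0.5647, 0.2111, 0.2246]
eef_rot: [0.668, 0.744, -0.004, -0.002]
contact_force: [-13.4, -3.0, 13.0]
opening: 0.123
finger_force: 25.0
```

Emit:
send_rows(motion=[{"x": 0, "y": 0, "z": 0, "rx": 0, "ry": 0, "rz": 0, "jaw": 0}, {"x": 0, "y": 0, "z": 0, "rx": 0, "ry": 0, "rz": 0, "jaw": 0}, {"x": 0, "y": 0, "z": 0, "rx": 0, "ry": 0, "rz": 0, "jaw": 0}, {"x": 0, "y": 0, "z": 0, "rx": 0, "ry": 0, "rz": 0, "jaw": 0}, {"x": 0, "y": 0, "z": 0, "rx": 0, "ry": 0, "rz": 0, "jaw": 0}])

```text
clock: 14.55
tool_pos: [0.5659, 0.2113, 0.2251]
eef_rot: [0.668, 0.744, -0.003, -0.001]
contact_force: [-13.0, -2.3, 15.2]
opening: 0.122
finger_force: 25.0
```

```bash
python3 -c "
from plan import *
show()
t=snapshot('side');s=snapshot('scene')
o=np.zeros((420,800,3),np.uint8); o[:,:360]=cv2.resize(t['img'][150:290,270:390],(360,420),interpolation=cv2.INTER_CUBIC); o[:420,360:]=cv2.resize(s['img'][150:270,250:376],(440,420),interpolation=cv2.INTER_CUBIC); cv2.imwrite('pics/e1.png',o[:,:,::-1])"
```

```text
t 14.55 unit [0.0052 0.057  0.2251] F [-13.   -2.3  15.2] op 0.122 ff 25.0 tooly yaw [ 0.994  0.107 -0.006]
```

View pics/e1.png

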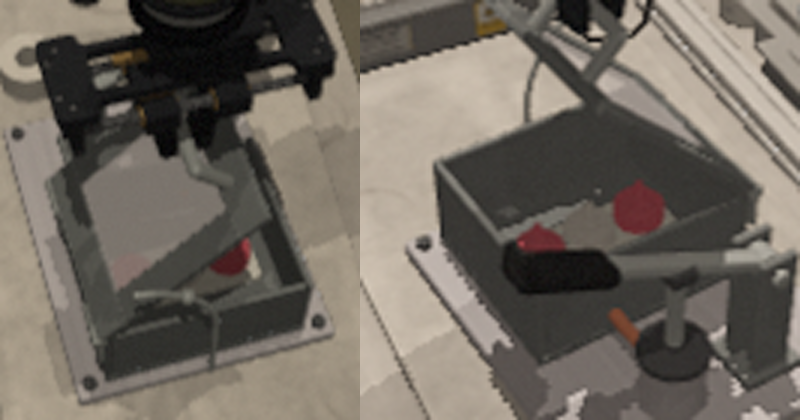

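The lid is open and held, with the caps visible; the pump lever is back up at crop (560,265). I'll use the last picture to check the angle: wrist, side and scene crops together.

```bash
python3 -c "
from plan import *
import pickle
S={n:snapshot(n) for n in('side','scene','wrist')};pickle.dump(S,open('s1.pkl','wb'))
o=np.zeros((560,800,3),np.uint8); r=lambda a,n:cv2.resize(a,n,interpolation=cv2.INTER_CUBIC)
o[:400,:480]=S['wrist']['img'][:,160:]; o[:260,480:]=r(S['side']['img'][205:270,295:375],(320,260)); o[260:,480:]=r(S['scene']['img'][145:220,285:365],(320,300)); cv2.imwrite('pics/e2.png',o[:,:,::-1])"
```

```text
(no output)
```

View pics/e2.png

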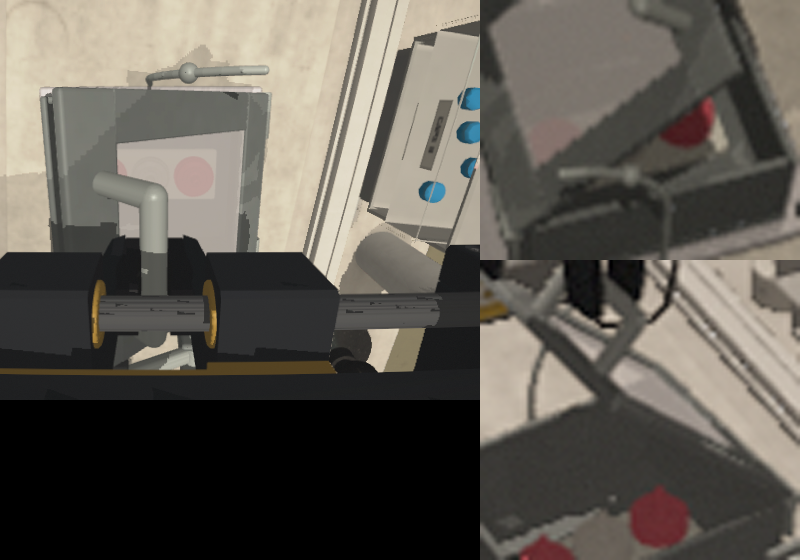

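```bash
python3 -c "
from plan import *
import pickle
S=pickle.load(open('s1.pkl','rb'))
ux=np.array([np.cos(Y),np.sin(Y),0]);uy=np.array([-np.sin(Y),np.cos(Y),0]);c=np.array([*C,0])
def U(p): d=p-c; return np.array([d@ux,d@uy,d[2]])
def ony(s,uv,y):
    o,d=ray(s,uv); return U(o+d*((y-(o-c)@uy)/(d@uy)))
def ang(p): return np.round(p,4),'ang',round(np.degrees(np.arctan2(p[2]-.087,.0855-p[0])),1)
print('corner side',ang(ony(S['side'],(362,221.5),.132)),'hinge end side',ony(S['side'],(308.7,255),.132).round(4))
print('corner scene',ang(ony(S['scene'],(317.5,180),-.022)))
b,e=tri(S['side'],(333,248.75),S['wrist'],(348,72));print('ball',ang(U(b)),e)
print('bar end wrist',ang(ony(S['wrist'],(323,183),.085)))
h,e=tri(S['side'],(295+205/4,205+20/4),S['wrist'],(318,182));print('bar end tri (685,20)',ang(U(h)),e)
# predicted pixels for lid corners (underside/top) at several angles
for t in(40,45,50):
    a=np.radians(t); u=np.array([-np.cos(a),np.sin(a)]);n=np.array([np.sin(a),np.cos(a)])
    f=lambda r,h,y:W(.0855+r*u[0]+h*n[0],y,.087+r*u[1]+h*n[1])
    print(t,'side L corner under/top',proj(S['side'],[f(.174,0,.132),f(.174,.008,.132)]).round(1).tolist(),'scene R',proj(S['scene'],[f(.174,0,-.022)]).round(1).tolist(),'scene L',proj(S['scene'],[f(.174,0,.132)]).round(1).tolist(),'bar L end wrist',proj(S['wrist'],[f(.154,.043,.088)]).round(1).tolist())
"
```

```text
corner side (array([-0.038 ,  0.132 ,  0.2168]), 'ang', np.float64(46.4)) hinge end side [0.0777 0.132  0.131 ]
corner scene (array([-0.0415, -0.022 ,  0.218 ]), 'ang', np.float64(45.9))
ball (array([0.0254, 0.1429, 0.1512]), 'ang', np.float64(46.9)) 0.001417442391098334
bar end wrist (array([0.01  , 0.085 , 0.1816]), 'ang', np.float64(51.4))
bar end tri (685,20) (array([-0.0008,  0.1068,  0.2456]), 'ang', np.float64(61.4)) 0.0194061167606845
40 side L corner under/top [[365.6, 224.9], [363.6, 224.0]] scene R [[315.0, 188.3]] scene L [[280.3, 152.8]] bar L end wrist [[290.0, 196.7]]
45 side L corner under/top [[361.5, 223.3], [359.2, 222.5]] scene R [[319.2, 182.4]] scene L [[283.9, 147.4]] bar L end wrist [[318.0, 201.6]]
50 side L corner under/top [[356.8, 222.0], [354.2, 221.4]] scene R [[323.7, 176.7]] scene L [[287.9, 142.2]] bar L end wrist [[350.3, 206.2]]
```

The side and scene views both put the lid within about 1° of 45° (46.4° and 45.9°; the ball reads 46.9° with the same bias). The grip is stable, so I'm handing in.

```bash
python3 -c "
from plan import *
show();print(finish_job())"
```

```text
t 14.8 unit [0.0052 0.057  0.2251] F [-13.4  -3.3  15.4] op 0.127 ff 25.0 tooly yaw [ 0.994  0.107 -0.006]
the job is handed in; nothing more can be done
None
```

The job is handed in at 14.8 s: I gave the pump four full strokes and the lid is held by its handle at about 45° (camera readings 45.9° and 46.4°), nothing loose was touched, and one stroke briefly pressed the fingertips onto the pump's lower stop at 55 N.

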